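# Bed an electrode head lightly on the contact tester and lock it

## Task

Get the electrode head with the 45 mm disc (the middle one in size of the three standing about) ready for its contact check: hold it disc down on the middle of the tester's sprung pad while the keeper bar is still swung open, and press it down lightly for a full second with about 6 N (4 to 9 N), never pushing it against the tester with more than 15 N. Then leave it standing centred on the pad and swing the keeper bar shut over its disc until the bar snaps past the detent ball and is fully home. Leave the other two electrode heads where they are.

Things in the scene. Friction and masses are not known exactly. Their poses are not given: they have to be found in the camera images.
- electrode: electrode head to be checked: a light grey disc, 45 mm in diameter and 12 mm thick, lying flat, with an upright round stem, 16 mm in diameter at its widest, that rises from the disc to 46 mm; 0.07 kg or so. Origin at the centre of the underside, z up along the stem. Grasp the stem.
- large_head: bystander electrode head of the same form, disc 65 mm, 46 mm high; origin at the centre of the underside
- small_head: bystander electrode head of the same form, disc 35 mm (black), 46 mm high; origin at the centre of the underside
- tester: contact tester, fixed: grey base plate 100 (x) x 176 (y) x 10 mm, origin at the centre of its underside. On it: a round pad (d 45 mm) on the vertical axis through the origin, sprung, gives up to 12 mm, its top 36 to 48 mm above the worktop (set differently every time, not measured); the keeper's hinge post at (-20, +60) mm; a latch post at (-24, -68) mm, 62 mm high
- pad_axis (a point): point on the pad's vertical axis, 42 mm above the worktop (fixed to the base, not the pad's own height)
- keeper_hinge (a point): point on the keeper bar's vertical hinge axis, at the bar's underside, 64 mm above the worktop
- keeper_knob (a point): centre of the top of the black upright knob on the keeper bar, 110 mm from the hinge axis, 102 mm above the worktop; knob 12 to 15 mm in diameter, 30 mm high. The bar is 10 mm wide, 132 mm long and lies level 64 to 72 mm above the worktop, so it passes over the electrode's disc and stops beside its stem
- keeper (a joint): angle of the keeper bar about its upright hinge: 0 fully shut (bar along the base's y axis, 20 mm in front (-x) of the pad's axis, at its stop), growing to 1.35 rad as it opens, clockwise from above (knob towards the base's -x). It stays where it is left; just before 0 its end must be pushed past a sprung detent ball (some newtons), which then holds it

How it is judged:
On the way:
1. the electrode is pressed on the middle of the pad, upright, with 4 to 9 N for 0.8 s, the keeper bar still open (contact force between electrode and tester between 4 and 9 N and horizontal distance between electrode and pad_axis below 0.006 m and angle between electrode's own z axis and vertical below 0.1 rad and value of joint keeper above 0.5 rad), for 0.8 s.
At the end, for the whole second after the job is handed in: The electrode head stands upright (within 0.08 rad), released and at rest on the pad, its axis within 6 mm of the pad's axis; the keeper bar is shut past its detent (under 0.04 rad); the other two heads are within 30 mm of where they stood (value of joint keeper below 0.04 rad and horizontal distance between electrode and pad_axis below 0.006 m and z of electrode in the frame of tester between 0.03 and 0.052 m and angle between electrode's own z axis and vertical below 0.08 rad and linear speed of electrode below 0.01 m/s and distance of each of large_head, small_head from where it was at the start of the episode below 0.03 m); the robot touches nothing.
It fails at once if the electrode is pushed against the tester (pad, posts or keeper bar) with more than 15 N (contact force between electrode and tester above 15 N).
It fails at once if another electrode head is moved by more than 30 mm (distance of any of large_head, small_head from where it was at the start of the episode above 0.03 m).
It also fails if it takes over 69 s, if anything falls off the work surface, if the arm or the gripper's body presses on something with over 40 N, if the wrist force passes 120 N, or if a joint passes its speed limit or range.

## Robot

A 6-joint arm with a two-finger parallel gripper is mounted at the origin on a cart in front of the work surface, level with it; the furniture and walls round the work are solid. World frame = base frame: x ahead of the robot, y to its left, z up, the work surface at z = 0. Lengths are in m, angles in rad, forces in N, time in s.
With the tool pointing down it reaches from about 0.425 to 0.925 m from the base axis. Payload 12.5 kg.
Tool frame: the origin (TCP) lies midway between the tips of the shut fingers; the grasp point (between the pads) lies 19 mm behind it (ctrl.hold_point_z is the z of the grasp point in the tool frame, in m); z points along the fingers, y is the line along which they close (so a half turn about z gives the same grasp; the last joint's range is limited). The gripper opens to 85 mm and grips with 20 to 120 N. Pads are 22 mm wide; open, the fingers measure 114 mm over their backs; the gripper's body (76 mm by 85 mm) begins 54 mm behind the grasp point. The pads swing forward as they close: fully open they stand 13 mm farther back than shut.
Start: joints at [-0.106, 0.491, 1.559, -0, 1.092, -0.106], TCP at [0.625, 0, 0.231] pointing down, gripper open.
Joint ranges: [-3.1, 3.1], [-0.84, 2.19], [0.05, 2.79], [-1.13, 4.28], [0.06, 2.93], [-2.69, 2.69]. Speed limits (rad/s): [2.22, 2.22, 2.79, 3.14, 3.14, 3.14].

## Interface

Orientations are given as a rotation vector (axis times angle).
In Python, from plant import ctrl gives the robot as it stands.
- The arm moves only by the tool arm_command, never from a script. Its argument "series" is a list of rows, each a list of 3 entries, a list of its own where there are three numbers: the shift along the tool's x, y, z each as a share of 0.04 m, from -1 to 1, then the turn about the tool's z as a share of 8 degrees, from -1 to 1, then the opening, from 0 (shut) to 1 (fully open). In form: [[[x, y, z], yaw, grip], ...]. A call has exactly 8 rows; each row shifts and turns the commanded pose from where the row before left it, along the tool's axes as they then stand; what a row does not reach is not made up. A row lasts 1/8 s, in which the tool goes at most 62.5 mm and 10.7 degrees, less where a joint would pass 70% of its speed; a pose out of reach is approached as far as the arm can. A call with a number of a shift or a turn outside -1 to 1 is refused whole. A call with a gripper value outside its range is refused whole. The fingers move at their own pace and stop on an object; "grip_force" is the grip in N (left out, the last holds). Time passes only in rows, so rows that do not move let the fingers close, or fill a call up. It gives the time, the measured TCP pose, the force, the opening and the grip force at its end, in the units of the state.
- ctrl.sense(): the state, without advancing time (a new reading comes with each control period).
- ctrl.capture(name): name is "scene" or "side" or "wrist"; returns a dict with "image" (480x640x3 uint8, blue, green, red), "mtx" (3x3 intrinsics, pixels), "position" and "attitude" of the camera in the world; the wrist camera has in their place "T_tool_cam" (4x4, takes a point from camera to tool coordinates, whose origin is the TCP and whose axes are the flange's). Camera axes: x right, y up, looking along -z (the intrinsics and any distortion apply to the point x, -y, -z); pixel columns grow to the right and rows downward; lengths in m; the calibration is good to about 2 mm. A picture is of the moment at which its call begins: read the wrist's pose just before it. There is no depth.
- ctrl.hand_in(): hands the job in; it is judged then, once.
The state is a dict: "time_s": time; "qpos": joint angles; "joint_velocities": joint speeds; "tau": joint torques, N m; "eef_pos": TCP position; "orientation": TCP orientation; "ft_force": force on the tool from outside, world axes, zero at the start; "ft_torque": the same for the moment, N m; "opening": finger opening in m; "grasp_force": force on a finger pad.
Only numpy, scipy, OpenCV 4.12 (cv2) and the standard library are available. Lean on these libraries where they do the work, as an engineer would, in place of code of your own. Each camera call takes 0.05 s, during which the arm holds its last target. There are 200 camera calls.

## Working session

There is one attempt and no reset: what is moved stays moved. The work goes in short steps, Python scripts to look and compute and a tool call to move; the robot and the scene stay as the last step left them, time stands still between calls to the robot, and variables do not carry over. Pictures are saved under pics/ and viewed, at most 11 in all, crops included, and the job is handed in when it is done.

Besides the shell and the picture viewer there is one more tool, called after "Emit:" as name(argument=value, ...) on one line, values as JSON. arm_command: Moves the arm, as the interface text tells. Shift numbers are shares of 0.04 m and turn numbers shares of 8 degrees, none past 1 either way. Its arguments: {"type":"object","properties":{"series":{"type":"array","items":{"type":"array"}},"grip_force":{"type":"number"}},"required":["series"]}

```bash
mkdir -p pics && ls && cat > h.py <<'E'
import numpy as np,cv2
from plant import ctrl
from scipy.spatial.transform import Rotation as R
def shot(cam,name):
    s=ctrl.sense(); d=ctrl.capture(cam); cv2.imwrite(f'pics/{name}.png',d['image'])
    if 'T_tool_cam' in d:
        T=np.eye(4);T[:3,:3]=R.from_rotvec(s['orientation']).as_matrix();T[:3,3]=s['eef_pos']
        T=T@np.array(d['T_tool_cam'])
    else:
        T=np.eye(4);a=np.array(d['attitude'],float)
        T[:3,:3]=a if a.shape==(3,3) else R.from_rotvec(a).as_matrix();T[:3,3]=d['position']
    np.savez(f'pics/{name}.npz',T=T,K=d['mtx'])
    return d
def pt(name,u,v,z):
    d=np.load(f'pics/{name}.npz');T,K=d['T'],d['K']
    r=T[:3,:3]@np.array([(u-K[0,2])/K[0,0],-(v-K[1,2])/K[1,1],-1])
    return T[:3,3]+r*(z-T[2,3])/r[2]
def px(name,p):
    d=np.load(f'pics/{name}.npz');T,K=d['T'],d['K']
    c=T[:3,:3].T@(np.array(p)-T[:3,3]); 
    return K[0,2]+K[0,0]*c[0]/-c[2],K[1,2]+K[1,1]*c[1]/c[2]
E
python3 - <<'E'
from h import *
for c in('scene','side','wrist'):
    d=shot(c,c+'0'); print(c,{k:v for k,v in d.items() if k!='image'})
print(ctrl.sense(), ctrl.hold_point_z)
E
```

```text
pics
scene {'mtx': array([[468.2773044 ,   0.        , 318.69086312],
       [  0.        , 468.2773044 , 235.05963971],
       [  0.        ,   0.        ,   1.        ]]), 'position': array([ 0.18026408, -0.62753687,  0.43245128]), 'attitude': array([ 1.15432307, -0.26200007, -0.40218532])}
side {'mtx': array([[508.23615571,   0.        , 314.58671857],
       [  0.        , 508.23615571, 237.59422559],
       [  0.        ,   0.        ,   1.        ]]), 'position': array([0.16151373, 0.77884455, 0.48379511]), 'attitude': array([ 0.3403662 , -1.41913731, -2.34444169])}
wrist {'mtx': array([[335.88399272,   0.        , 319.03566933],
       [  0.        , 335.88399272, 238.63997399],
       [  0.        ,   0.        ,   1.        ]]), 'T_tool_cam': array([[-3.15940115e-04,  9.45713287e-01,  3.25001967e-01,
         8.30431407e-02],
       [ 9.99999949e-01,  3.16729803e-04,  5.04751256e-05,
         3.64882379e-04],
       [-5.52028119e-05,  3.25001966e-01, -9.45713339e-01,
        -1.42043700e-01],
       [ 0.00000000e+00,  0.00000000e+00,  0.00000000e+00,
         1.00000000e+00]])}
{'time_s': 0.15, 'qpos': array([-1.05625686e-01,  4.91430080e-01,  1.55929202e+00, -1.82026468e-05,
        1.09169578e+00, -1.05604043e-01]), 'joint_velocities': array([ 9.00924616e-04, -2.77964519e-03, -1.35087652e-03, -2.55956181e-03,
        8.65669100e-05,  9.38016404e-05]), 'tau': array([ 2.22927323e-03, -6.18710160e+01, -2.61691117e+01, -6.12520193e-05,
        3.21192107e-03,  1.30420885e-04]), 'eef_pos': array([6.24846358e-01, 1.88134542e-05, 2.30862406e-01]), 'orientation': array([-2.22100947e+00, -2.22098005e+00,  8.34420068e-04]), 'ft_force': array([ 0.00994037,  0.73149471, -0.42291026]), 'ft_torque': array([0.02898135, 0.03596922, 0.0498089 ]), 'grasp_force': 0.0, 'opening': 0.08509862148306209} -0.0187
```

View images.

View pics/scene0.png

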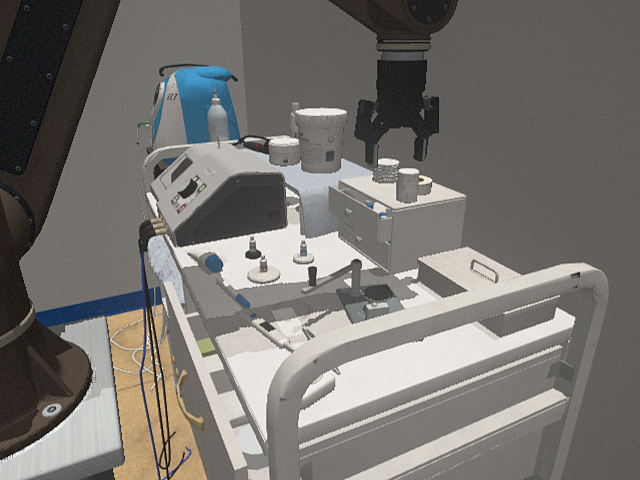

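View pics/side0.png

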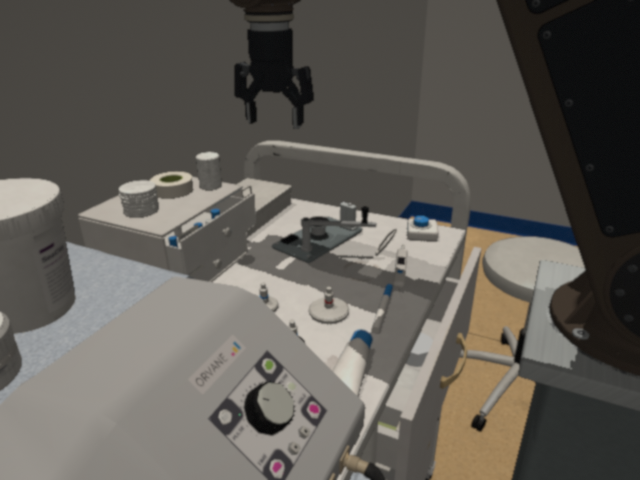

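View pics/wrist0.png

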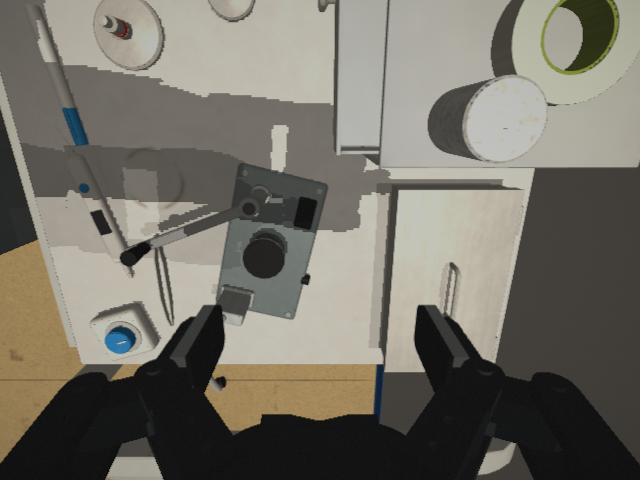

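```bash
python3 - <<'E'
from h import *
P=lambda n,u,v,z:print(n,u,v,z,pt(n,u,v,z).round(4))
for u,v in((240,163),(327,183),(293,318),(218,322)):P('wrist0',u,v,.010)
P('wrist0',130,257,.102);P('wrist0',249,208,.08);P('wrist0',264,258,.042)
P('scene0',303,240,.046);P('side0',264,287,.046);P('scene0',252,238,.046);P('side0',293,323,.046);P('scene0',264,258,.046);P('side0',328,290,.046)
im=cv2.imread('pics/wrist0.png')[140:340,100:350]
cv2.imwrite('pics/w0c.png',cv2.resize(im,None,fx=3,fy=3,interpolation=cv2.INTER_CUBIC))
im=cv2.imread('pics/scene0.png')[210:340,220:420]
E
```

```text
wrist0 240 163 0.01 [0.5411 0.0432 0.01  ]
wrist0 327 183 0.01 [0.6336 0.022  0.01  ]
wrist0 293 318 0.01 [ 0.5925 -0.1459  0.01  ]
wrist0 218 322 0.01 [ 0.4987 -0.1517  0.01  ]
wrist0 130 257 0.102 [ 0.4607 -0.0269  0.102 ]
wrist0 249 208 0.08 [0.5624 0.0114 0.08  ]
wrist0 264 258 0.042 [ 0.5665 -0.0523  0.042 ]
scene0 303 240 0.046 [0.542  0.1941 0.046 ]
side0 264 287 0.046 [0.5326 0.2089 0.046 ]
scene0 252 238 0.046 [0.4501 0.2519 0.046 ]
side0 293 323 0.046 [0.4473 0.2717 0.046 ]
scene0 264 258 0.046 [0.4394 0.148  0.046 ]
side0 328 290 0.046 [0.4376 0.1742 0.046 ]
```

View pics/w0c.png

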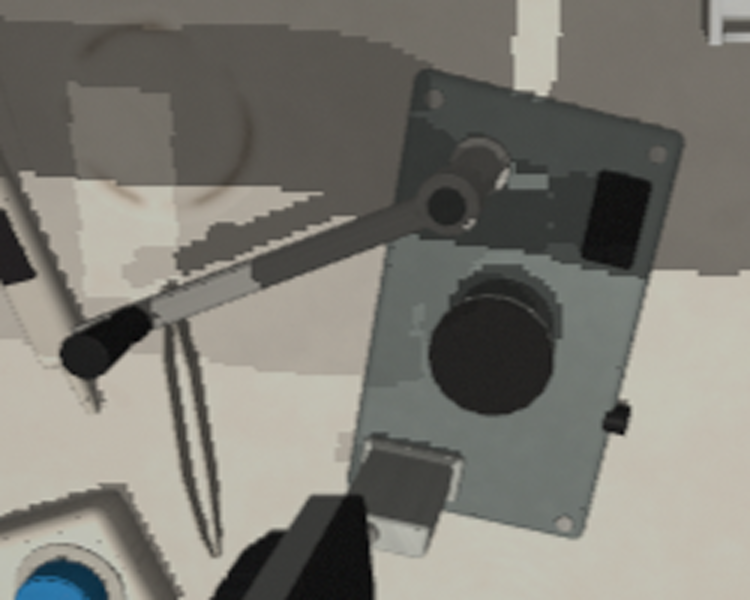

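Emit:
arm_command(series=[[[0.8, -0.5, 0], 0, 1], [[0.8, -0.5, 0], 0, 1], [[0.8, -0.5, 0], 0, 1], [[0.8, -0.5, 0], 0, 1], [[0.4, -0.5, 0], 0, 1], [[0, 0, 0], 0, 1], [[0, 0, 0], 0, 1], [[0, 0, 0], 0, 1]])

```text
time_s: 1.15
eef_pos: [0.5256, 0.1433, 0.2312]
orientation: [2.222, 2.22, 0.0]
ft_force: [-0.1, -0.1, -0.1]
opening: 0.0855
grasp_force: 0.0
```

```bash
python3 - <<'E'
from h import *
shot('wrist','wrist1')
for u,v in((175,243),(286,238),(330,232),(392,270)):print(pt('scene0',u,v,0).round(3))
E
```

```text
[0.314 0.408 0.   ]
[0.554 0.321 0.   ]
[0.664 0.307 0.   ]
[0.683 0.071 0.   ]
```

View pics/wrist1.png

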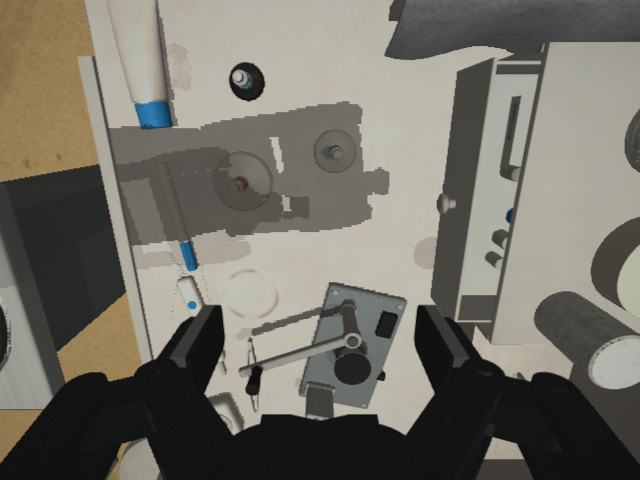

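```bash
python3 - <<'E'
from h import *
im=cv2.imread('pics/wrist1.png')
a=cv2.resize(im[270:420,225:425],None,fx=4,fy=4,interpolation=cv2.INTER_CUBIC)
a[:240,:240]=cv2.resize(im[120:180,305:365],None,fx=4,fy=4,interpolation=cv2.INTER_CUBIC)
cv2.imwrite('pics/c1.png',a)
E
```

```text
(no output)
```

View pics/c1.png

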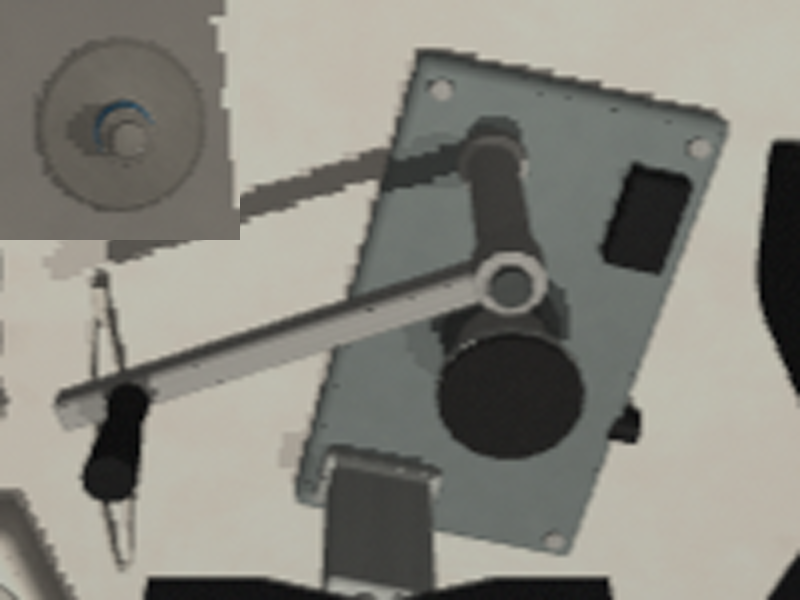

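```bash
cat > fit.py <<'E'
from h import *
from scipy.optimize import least_squares
C={'tl':(-.0495,.0875,.01),'tr':(.0495,.0875,.01),'br':(.0495,-.0875,.01),'bl':(-.0495,-.0875,.01)}
O=[('wrist0','tl',241,163.3),('wrist0','tr',328,186),('wrist0','br',293.3,319),('wrist0','pad',263.7,258),('wrist0','knob',128.3,258.3),('wrist0','cap',248.7,208.3),
('wrist1','tl',329.5,283.7),('wrist1','tr',406.7,299.5),('wrist1','br',367,408.2),('wrist1','bl',299.5,395),('wrist1','pad',352.7,367.5),('wrist1','cap',352.7,341.5),('wrist1','knob',252.5,389.5)]
def f(p):
    x,y,a,h,th,hc=p;r=[]
    Rz=R.from_euler('z',a).as_matrix()
    D=dict(C,pad=(0,0,h),cap=(-.02,.06,hc),knob=(-.02-.11*np.sin(th),.06-.11*np.cos(th),.102))
    for n,k,u,v in O:
        q=px(n,Rz@D[k]+[x,y,0]); r+=[q[0]-u,q[1]-v]
    return np.array(r)
if __name__=='__main__':
    s=least_squares(f,[.57,-.055,-.24,.042,1.1,.08],loss='soft_l1')
    print(s.x.round(4));print(f(s.x).reshape(-1,2).round(1).tolist())
    print('elec',pt('wrist1',335,151.2,.012),pt('wrist1',337.2,155,.046))
    print('large',pt('wrist1',243,181,.012),'small',pt('wrist1',247,81,.012))
    x,y,a,h,th,hc=s.x;Rz=R.from_euler('z',a).as_matrix()
    for t in(th,.5,.1,0):print(t,Rz@[-.02-.11*np.sin(t),.06-.11*np.cos(t),.1]+[x,y,0])
E
python3 fit.py
```

```text
[ 0.5662 -0.0524 -0.2439  0.0411  0.9649  0.0766]
[[-2.9, -1.5], [0.6, -1.7], [0.2, 1.3], [0.1, -0.3], [-0.7, 0.2], [-0.2, -0.4], [0.7, -0.1], [1.9, 1.6], [0.7, 1.4], [-1.5, 1.0], [-0.1, 0.2], [0.3, 0.1], [-0.2, 0.3]]
elec [0.5427471  0.19865426 0.012     ] [0.54330869 0.19775667 0.046     ]
large [0.44438027 0.16772738 0.012     ] small [0.4556252  0.26549948 0.012     ]
0.9648664032070698 [ 0.45836353 -0.02827496  0.1       ]
0.5 [ 0.48674599 -0.07025715  0.1       ]
0.1 [ 0.52414648 -0.09287412  0.1       ]
0 [ 0.53467047 -0.09605921  0.1       ]
```

Emit:
arm_command(series=[[[0.7, 0.2, 0.5], 0, 0.55], [[0.675, 0.25, 0.8], 0, 0.55], [[0, 0, 1], 0, 0.55], [[0, 0, 1], 0, 0.55], [[0, 0, 0.8], 0, 0.55], [[0, 0, 0.6], 0, 0.55], [[0, 0, 0.3], 0, 0.55], [[0, 0, 0], 0, 0.55]])

```text
time_s: 2.2
eef_pos: [0.5431, 0.1987, 0.0309]
orientation: [-2.222, -2.221, 0.001]
ft_force: [0.3, -0.3, -0.9]
opening: 0.0471
grasp_force: 0.0
```

```bash
python3 - <<'E'
from h import *
d=shot('wrist','w2'); d2=shot('side','s2')
a=d2['image'][230:330,215:345]
a=cv2.resize(a,None,fx=4,fy=4,interpolation=cv2.INTER_CUBIC)
b=cv2.resize(d['image'][240:,160:480],(520,390))
cv2.imwrite('pics/c2.png',np.vstack([a,b])[:, :][:790][::1] if 0 else np.hstack([cv2.resize(a,(400,308)),cv2.resize(b,(400,308))]))
E
```

```text
(no output)
```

View pics/c2.png

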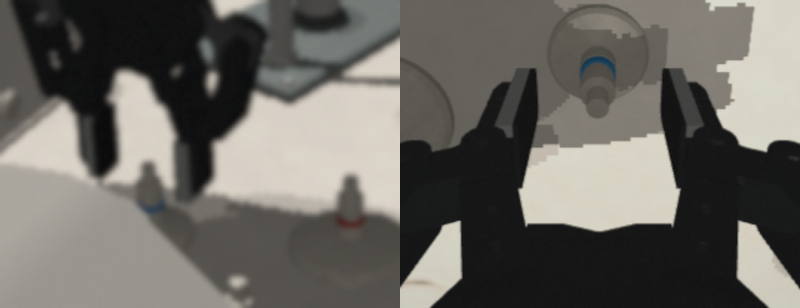

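```bash
python3 - <<'E'
from h import *
print(pt('w2',317.6,323,.046),pt('w2',160+198*.8,240+50*.779,.012),ctrl.sense()['eef_pos'])
E
```

```text
[0.54279894 0.1991461  0.046     ] [0.54306592 0.20393858 0.012     ] [0.54350777 0.19899914 0.03203209]
```

Emit:
arm_command(series=[[[0, 0, 0.25], 0, 0.55], [[0, 0, 0.15], 0, 0.55], [[0, 0, 0], 0, 0.1], [[0, 0, 0], 0, 0], [[0, 0, 0], 0, 0], [[0, 0, 0], 0, 0], [[0, 0, 0], 0, 0], [[0, 0, 0], 0, 0]], grip_force=40)

```text
time_s: 3.3
eef_pos: [0.5431, 0.199, 0.0155]
orientation: [2.221, 2.221, 0.0]
ft_force: [-0.1, 0.7, 3.1]
opening: 0.0123
grasp_force: 39.4
```

Emit:
arm_command(series=[[[0, 0, -0.5], 0, 0], [[0, 0, -1], 0, 0], [[0, 0, -1], 0, 0], [[0, 0, -1], 0, 0], [[-0.8, 0.1, 0], 0, 0], [[-0.8, 0.1, 0], 0, 0], [[-0.8, 0.1, 0], 0, 0], [[-0.8, 0.1, 0], 0, 0]])

```text
time_s: 4.3
eef_pos: [0.559, 0.07, 0.1553]
orientation: [-2.221, -2.222, 0.0]
ft_force: [0.9, -0.4, -0.4]
opening: 0.0126
grasp_force: 39.1
```

Emit:
arm_command(series=[[[-0.8, 0.1, 0], 0, 0], [[-0.8, 0.05, 0], 0, 0], [[-0.8, 0, 0], 0, 0], [[-0.6, 0, 0], 0, 0], [[0, 0, 0], 0, 0], [[0, 0, 0], 0, 0], [[0, 0, 0], 0, 0], [[0, 0, 0], 0, 0]])

```text
time_s: 5.3
eef_pos: [0.565, -0.0483, 0.1553]
orientation: [2.22, 2.222, 0.0]
ft_force: [-0.6, -0.2, -0.4]
opening: 0.0126
grasp_force: 39.1
```

```bash
python3 - <<'E'
from h import *
s=ctrl.sense();print(s['eef_pos'],s['ft_force'],s['opening'])
for i in range(4):
    print(ctrl.sense()['ft_force'].round(2)); d=shot('wrist','w3')
d2=shot('scene','s3')
a=cv2.resize(d2['image'][190:330,280:440],None,fx=2.5,fy=2.5,interpolation=cv2.INTER_CUBIC)
b=cv2.resize(d['image'][200:,160:480],(400,350))
cv2.imwrite('pics/c3.png',np.hstack([a,b]))
E
```

```text
[ 0.56502782 -0.04833369  0.15533082] [-0.55206986 -0.16057026 -0.44147008] 0.012626649747763822
[-0.55 -0.16 -0.44]
[-0.24  0.31 -1.04]
[ 0.14 -0.24 -0.85]
[ 0.05 -0.23 -1.38]
```

View pics/c3.png

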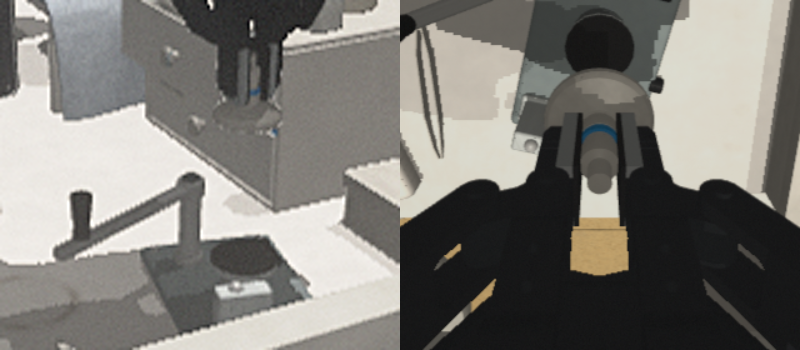

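```bash
python3 - <<'E'
from h import *
print(pt('w3',320,200+45*.8,.041))
print(pt('w3',160+199*.8,200+180*.8,.1863), pt('w3',160+199*.8,200+112*.8,.1523))
E
```

```text
[ 0.56618834 -0.05147583  0.041     ]
[ 0.56544848 -0.04745323  0.1863    ] [ 0.56546857 -0.04143683  0.1523    ]
```

Emit:
arm_command(series=[[[-0.09, 0.03, 0.4], 0, 0], [[0, 0, 0.6], 0, 0], [[0, 0, 0.6], 0, 0], [[0, 0, 0.4], 0, 0], [[0, 0, 0.175], 0, 0], [[0, 0, 0], 0, 0], [[0, 0, 0], 0, 0], [[0, 0, 0], 0, 0]])

```text
time_s: 6.55
eef_pos: [0.5665, -0.0526, 0.069]
orientation: [2.221, 2.221, 0.001]
ft_force: [-0.0, 0.4, -1.0]
opening: 0.0127
grasp_force: 39.1
```

Emit:
arm_command(series=[[[0, 0, 0.025], 0, 0], [[0, 0, 0.025], 0, 0], [[0, 0, 0.025], 0, 0], [[0, 0, 0.025], 0, 0], [[0, 0, 0.025], 0, 0], [[0, 0, 0], 0, 0], [[0, 0, 0], 0, 0], [[0, 0, 0], 0, 0]])

```text
time_s: 7.55
eef_pos: [0.5663, -0.0526, 0.0634]
orientation: [2.221, 2.221, 0.0]
ft_force: [0.1, 0.2, -1.4]
opening: 0.0124
grasp_force: 39.1
```

Emit:
arm_command(series=[[[0, 0, 0.025], 0, 0], [[0, 0, 0.025], 0, 0], [[0, 0, 0.025], 0, 0], [[0, 0, 0], 0, 0], [[0, 0, 0], 0, 0], [[0, 0, 0], 0, 0], [[0, 0, 0], 0, 0], [[0, 0, 0], 0, 0]])

```text
time_s: 8.55
eef_pos: [0.5662, -0.0526, 0.0603]
orientation: [2.221, 2.221, 0.0]
ft_force: [-0.5, 0.6, -1.4]
opening: 0.0124
grasp_force: 39.1
```

Emit:
arm_command(series=[[[0, 0, 0.025], 0, 0], [[0, 0, 0.025], 0, 0], [[0, 0, 0], 0, 0], [[0, 0, 0], 0, 0], [[0, 0, 0], 0, 0], [[0, 0, 0], 0, 0], [[0, 0, 0], 0, 0], [[0, 0, 0], 0, 0]])

```text
time_s: 9.55
eef_pos: [0.5663, -0.0526, 0.0584]
orientation: [2.221, 2.221, 0.0]
ft_force: [0.3, -1.2, 2.6]
opening: 0.0128
grasp_force: 39.4
```

```bash
python3 - <<'E'
from h import *
F=[]
for i in range(8):
    ctrl.capture('wrist'); F.append(ctrl.sense()['ft_force'])
print(np.round(F,1)[:,2],np.mean(F,0),ctrl.sense()['eef_pos'])
E
```

```text
[1.3 1.2 0.4 2.3 1.5 1.6 0.7 2.5] [-0.03185108 -0.17679559  1.44099775] [ 0.56626143 -0.05256234  0.05833463]
```

Emit:
arm_command(series=[[[0, 0, 0.025], 0, 0], [[0, 0, 0], 0, 0], [[0, 0, 0], 0, 0], [[0, 0, 0], 0, 0], [[0, 0, 0], 0, 0], [[0, 0, 0], 0, 0], [[0, 0, 0], 0, 0], [[0, 0, 0], 0, 0]])

```text
time_s: 10.95
eef_pos: [0.5663, -0.0526, 0.0573]
orientation: [2.221, 2.221, 0.0]
ft_force: [0.4, -0.2, 3.1]
opening: 0.0123
grasp_force: 39.6
```

```bash
python3 - <<'E'
from h import *
F=[]
for i in range(10):
    ctrl.capture('wrist'); F.append(ctrl.sense()['ft_force'])
print(np.round(F,1)[:,2],np.mean(F,0),ctrl.sense()['eef_pos'])
E
```

```text
[3.  3.4 3.8 4.6 4.2 3.  4.  3.6 3.5 3.5] [ 0.15610259 -0.21737483  3.65469863] [ 0.56624784 -0.05258184  0.05733282]
```

Emit:
arm_command(series=[[[0, 0, 0.018], 0, 0], [[0, 0, 0], 0, 0], [[0, 0, 0], 0, 0], [[0, 0, 0], 0, 0], [[0, 0, 0], 0, 0], [[0, 0, 0], 0, 0], [[0, 0, 0], 0, 0], [[0, 0, 0], 0, 0]])

```text
time_s: 12.45
eef_pos: [0.5663, -0.0526, 0.0566]
orientation: [2.221, 2.221, 0.0]
ft_force: [0.3, 0.6, 3.9]
opening: 0.0128
grasp_force: 39.7
```

```bash
python3 - <<'E'
from h import *
F=[]
for i in range(20):
    d=shot('wrist','w4'); F.append(ctrl.sense()['ft_force'])
print(np.round(F,1)[:,2],np.mean(F,0),ctrl.sense()['eef_pos'])
E
```

```text
[4.6 4.1 4.2 5.8 5.1 4.9 4.2 4.5 5.4 4.6 4.8 4.7 5.3 5.  4.4 4.9 4.6 4.
 4.9 4.6] [0.46044645 0.01479208 4.73099045] [ 0.56623441 -0.05259349  0.05660911]
```

Emit:
arm_command(series=[[[0, 0, -0.025], 0, 0], [[0, 0, -0.02], 0, 0], [[0, 0, 0], 0, 0], [[0, 0, 0], 0, 0.15], [[0, 0, 0], 0, 0.25], [[0, 0, 0], 0, 0.35], [[0, 0, 0], 0, 0.45], [[0, 0, 0], 0, 0.45]])

```text
time_s: 14.45
eef_pos: [0.5662, -0.0526, 0.0583]
orientation: [-2.221, -2.221, 0.0]
ft_force: [0.7, -1.1, 0.5]
opening: 0.0384
grasp_force: 0.0
```

Emit:
arm_command(series=[[[0, 0, 0], 0, 0.45], [[0, 0, -0.25], 0, 0.45], [[0, 0, -0.5], 0, 0.45], [[0, 0, -0.8], 0, 0.45], [[0, 0, -0.8], 0, 0.45], [[0, 0, -0.8], 0, 0.2], [[0, 0, -0.35], 0, 0], [[0, 0, 0], 0, 0]])

```text
time_s: 15.45
eef_pos: [0.5663, -0.0526, 0.199]
orientation: [2.22, 2.221, 0.001]
ft_force: [-0.0, -0.2, -0.3]
opening: 0.0003
grasp_force: 0.0
```

```bash
python3 - <<'E'
from h import *
print(ctrl.sense()['eef_pos'])
d=shot('wrist','w5');d2=shot('scene','s5')
a=cv2.resize(d2['image'][230:330,290:410],(480,400),interpolation=cv2.INTER_CUBIC)
b=cv2.resize(d['image'][200:400,160:320+80],None,fx=2,fy=2,interpolation=cv2.INTER_CUBIC)
b=cv2.resize(d['image'][190:450,160:368],(320,400),interpolation=cv2.INTER_CUBIC)
cv2.imwrite('pics/c5.png',np.hstack([a,b]))
E
```

```text
[ 0.56633461 -0.05257555  0.19900695]
```

View pics/c5.png

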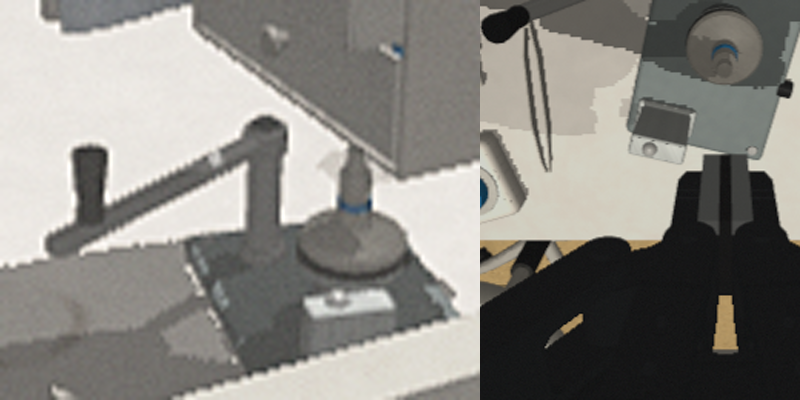

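Emit:
arm_command(series=[[[0.15, -0.675, 0], 0, 0.2], [[0.15, -0.675, 0], 0, 0.4], [[0.15, -0.675, 0], 0, 0.5], [[0.15, -0.675, 0], 0, 0.5], [[0, 0, 0], 0.96, 0.5], [[0, 0, 0], 0.96, 0.5], [[0, 0, 0], 0.96, 0.5], [[0, 0, 0], 0.96, 0.5]])

```text
time_s: 16.55
eef_pos: [0.4578, -0.0285, 0.1972]
orientation: [-2.733, -1.547, 0.002]
ft_force: [0.1, 0.3, -0.3]
opening: 0.0424
grasp_force: 0.0
```

Emit:
arm_command(series=[[[0, 0, 0], 0.96, 0.5], [[0, 0, 0], 0.96, 0.5], [[0, 0, 0], 0.96, 0.5], [[0, 0, 0], 0.96, 0.5], [[0, 0, 0], 0.96, 0.5], [[0, 0, 0], 0, 0.5], [[0, 0, 0], 0, 0.5], [[0, 0, 0], 0, 0.5]])

```text
time_s: 17.55
eef_pos: [0.4581, -0.0286, 0.1982]
orientation: [-3.089, -0.572, 0.001]
ft_force: [1.3, -0.3, -1.1]
opening: 0.0426
grasp_force: 0.0
```

```bash
cat > kp.py <<'E'
from h import *
x,y,a=.5662,-.0524,-.2439
Rz=R.from_euler('z',a).as_matrix()
def knob(t,z=.102):return Rz@[-.02-.11*np.sin(t),.06-.11*np.cos(t),0]+[x,y,z]
def yaw():
    s=ctrl.sense();M=R.from_rotvec(s['orientation']).as_matrix();return M,s,np.arctan2(M[1,1],M[0,1])
def theta(p):
    b=Rz.T@(np.array([p[0],p[1],0])-[x,y,0])-[-.02,.06,0];return np.arctan2(-b[0],-b[1]),np.hypot(b[0],b[1])
E
python3 - <<'E'
from kp import *
M,s,w=yaw();print(np.degrees(w),s['eef_pos'],s['opening'],(M.T@(knob(.965)-s['eef_pos']))/.04)
d=shot('wrist','w6')
print(px('w6',knob(.965)))
cv2.imwrite('pics/c6.png',cv2.resize(d['image'][180:480,120:520],(800,600)))
E
```

```text
-69.02608060851455 [ 0.45814554 -0.02857359  0.19816432] 0.042555623070083114 [ 0.00933204 -0.00382784  2.40410593]
(np.float64(317.7577556542526), np.float64(240.7257617146487))
```

View pics/c6.png

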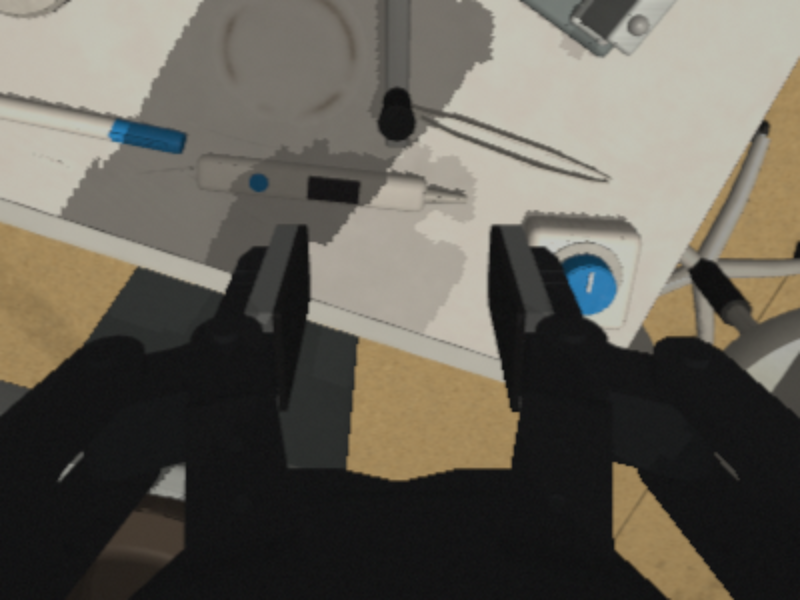

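Emit:
arm_command(series=[[[0, 0, 0.5], 0, 0.5], [[0, 0, 0.8], 0, 0.5], [[0, 0, 0.8], 0, 0.5], [[0, 0, 0.5], 0, 0.5], [[0, 0, 0.3], 0, 0.5], [[0, 0, 0], 0, 0.5], [[0, 0, 0], 0, 0.3], [[0, 0, 0], 0, 0]], grip_force=20)

```text
time_s: 18.6
eef_pos: [0.4586, -0.0287, 0.0831]
orientation: [3.089, 0.569, 0.002]
ft_force: [-0.3, 1.1, 2.6]
opening: 0.013
grasp_force: 19.5
```

Emit:
arm_command(series=[[[0, 0, 0], 0, 0], [[0, 0, 0], 0, 0], [[0, 0, 0], 0, 0], [[0, 0, 0], 0, 0], [[0, 0, 0], 0, 0], [[0, 0, 0], 0, 0], [[0, 0, 0], 0, 0], [[0, 0, 0], 0, 0]])

```text
time_s: 19.6
eef_pos: [0.4585, -0.0287, 0.0829]
orientation: [3.089, 0.569, 0.002]
ft_force: [-1.3, -1.2, 6.3]
opening: 0.0129
grasp_force: 19.7
```

```bash
python3 - <<'E'
from kp import *
M,s,w=yaw();print(np.degrees(w),s['eef_pos'],theta(s['eef_pos']))
t0=theta(s['eef_pos'])[0]; N=16
# chord shift in tool axes before each turn (same every row)
A=t0;B=A-t0/N
print((M.T@(knob(B,0)-knob(A,0)))/.04, np.degrees(t0/N)/8)
E
```

```text
-69.11959454935837 [ 0.45852979 -0.02865758  0.08290073] (np.float64(0.9614890359909611), np.float64(0.11001484788736789))
[5.12485976e-03 1.65151527e-01 1.15775693e-04] 0.4303848735186264
```

Emit:
arm_command(series=[[[0.005, 0.165, 0], -0.43, 0], [[0.005, 0.165, 0], -0.43, 0], [[0.005, 0.165, 0], -0.43, 0], [[0.005, 0.165, 0], -0.43, 0], [[0.005, 0.165, 0], -0.43, 0], [[0.005, 0.165, 0], -0.43, 0], [[0, 0, 0], 0, 0], [[0, 0, 0], 0, 0]])

```text
time_s: 20.6
eef_pos: [0.4792, -0.0625, 0.083]
orientation: [2.937, 1.113, 0.002]
ft_force: [-0.1, 0.2, 6.6]
opening: 0.013
grasp_force: 19.7
```

```bash
python3 - <<'E'
from kp import *
M,s,w=yaw();print(np.degrees(w),s['eef_pos'],theta(s['eef_pos']),s['ft_force'],M.T@s['ft_force'],s['opening'])
t0=theta(s['eef_pos'])[0]
for N in (8,):
  for t in(t0-t0/N,):print((M.T@(knob(t,0)-knob(t0,0)))/.04, np.degrees(t0/N)/8)
E
```

```text
-48.48710880961497 [ 0.47924318 -0.06246411  0.08297059] (np.float64(0.5989252840602554), np.float64(0.1098931516389118)) [-0.11773043  0.18495657  6.57276927] [ 0.04153442 -0.2067455  -6.57304316] 0.01296521675856494
[0.00840913 0.2056604  0.00031515] 0.536185797192603
```

Emit:
arm_command(series=[[[0.006, 0.17, 0], -0.43, 0], [[0.006, 0.17, 0], -0.43, 0], [[0.006, 0.17, 0], -0.43, 0], [[0.006, 0.17, 0], -0.43, 0], [[0.006, 0.17, 0], -0.43, 0], [[0.006, 0.17, 0], -0.43, 0], [[0.006, 0.17, 0], -0.43, 0], [[0, 0, 0], 0, 0]])

```text
time_s: 21.6
eef_pos: [0.5177, -0.09, 0.0829]
orientation: [2.639, 1.702, 0.002]
ft_force: [1.1, 4.2, 6.8]
opening: 0.0129
grasp_force: 19.7
```

```bash
python3 - <<'E'
from kp import *
M,s,w=yaw();print(np.degrees(w),s['eef_pos'],theta(s['eef_pos']),s['ft_force'],M.T@s['ft_force'],s['opening'])
t0=theta(s['eef_pos'])[0]
print((M.T@(knob(0,0)-knob(t0,0)))/.04)
E
```

```text
-24.35401687449108 [ 0.51770001 -0.0900201   0.08292509] (np.float64(0.1646382997951938), np.float64(0.10970232301205886)) [1.12697009 4.23112264 6.75113034] [ 4.32435759 -0.70709964 -6.74908607] 0.012878956256809153
[0.04462589 0.45003635 0.00076741]
```

Emit:
arm_command(series=[[[0.002, 0.056, 0], -0.15, 0], [[0.002, 0.056, 0], -0.15, 0], [[0.002, 0.056, 0], -0.15, 0], [[0.002, 0.056, 0], -0.15, 0], [[0.002, 0.056, 0], -0.15, 0], [[0.002, 0.056, 0], -0.15, 0], [[0.002, 0.05, 0], -0.15, 0], [[0, 0, 0], 0, 0]])

```text
time_s: 22.6
eef_pos: [0.5319, -0.0949, 0.083]
orientation: [2.508, 1.891, 0.002]
ft_force: [0.6, 3.1, 4.8]
opening: 0.0125
grasp_force: 19.8
```

```bash
python3 - <<'E'
from kp import *
M,s,w=yaw();print(np.degrees(w),s['eef_pos'],theta(s['eef_pos']),s['ft_force'],M.T@s['ft_force'],s['opening'])
t0=theta(s['eef_pos'])[0]
print((M.T@(knob(0,0)-knob(t0,0)))/.04)
E
```

```text
-15.976648048095601 [ 0.53190435 -0.09490009  0.08295487] (np.float64(0.02754230676768283), np.float64(0.10956581067709627)) [0.57017799 3.13822088 4.7779934 ] [ 3.17570445 -0.30961376 -4.77721621] 0.012548032935186528
[1.60353830e-03 7.57219120e-02 9.58866782e-05]
```

Emit:
arm_command(series=[[[0, 0.025, 0], -0.05, 0], [[0, 0, 0], 0, 0], [[0, 0.025, 0], -0.05, 0], [[0, 0, 0], 0, 0], [[0, 0.025, 0], -0.05, 0], [[0, 0, 0], 0, 0], [[0, 0, 0], 0, 0], [[0, 0, 0], 0, 0]])

```text
time_s: 23.6
eef_pos: [0.534, -0.0955, 0.0829]
orientation: [-2.488, -1.917, -0.0]
ft_force: [-2.4, 3.3, 7.4]
opening: 0.013
grasp_force: 19.9
```

```bash
python3 - <<'E'
from kp import *
M,s,w=yaw();print(np.degrees(w),s['eef_pos'],theta(s['eef_pos']),M.T@s['ft_force'],s['opening'])
E
```

```text
-14.793307404748887 [ 0.53401078 -0.09546095  0.08288822] (np.float64(0.007646701126178094), np.float64(0.10956304363402358)) [ 2.61084696 -3.17381152 -7.36992254] 0.012966792542456395
```

Emit:
arm_command(series=[[[0, 0.02, 0], 0, 0], [[0, 0, 0], 0, 0], [[0, 0.02, 0], 0, 0], [[0, 0, 0], 0, 0], [[0, 0, 0], 0, 0], [[0, 0, 0], 0, 0], [[0, 0, 0], 0, 0], [[0, 0, 0], 0, 0]])

```text
time_s: 24.6
eef_pos: [0.5342, -0.0955, 0.0828]
orientation: [-2.486, -1.915, 0.003]
ft_force: [-9.0, 5.2, 11.4]
opening: 0.0129
grasp_force: 20.4
```

```bash
python3 - <<'E'
from kp import *
M,s,w=yaw();print(np.degrees(w),s['eef_pos'],theta(s['eef_pos']),M.T@s['ft_force'],s['opening'])
E
```

```text
-14.784239713636605 [ 0.53420782 -0.09552252  0.08275296] (np.float64(0.0057651679919549035), np.float64(0.10957382494565462)) [  2.77552755 -10.04779576 -11.37067807] 0.012858425532864119
```

Emit:
arm_command(series=[[[0, 0.02, 0], 0, 0], [[0, 0, 0], 0, 0], [[0, 0.02, 0], 0, 0], [[0, 0, 0], 0, 0], [[0, 0.02, 0], 0, 0], [[0, 0, 0], 0, 0], [[0, 0, 0], 0, 0], [[0, 0, 0], 0, 0]])

```text
time_s: 25.6
eef_pos: [0.5345, -0.0956, 0.0825]
orientation: [-2.483, -1.913, 0.008]
ft_force: [-18.0, 7.1, 16.6]
opening: 0.0129
grasp_force: 21.4
```

```bash
python3 - <<'E'
from kp import *
M,s,w=yaw();print(np.degrees(w),s['eef_pos'],theta(s['eef_pos']),M.T@s['ft_force'],s['opening'])
E
```

```text
-14.774603024704128 [ 0.53451018 -0.0956177   0.08252175] (np.float64(0.0028771809102477223), np.float64(0.1095918123375981)) [  2.32909968 -19.36246387 -16.40591426] 0.01292199728230785
```

Emit:
arm_command(series=[[[0, -0.03, 0], 0, 0], [[0, -0.03, 0], 0, 0], [[0, -0.03, 0], 0, 0], [[0, -0.02, 0], 0, 0], [[0, -0.01, 0], 0, 0], [[0, 0, 0], 0, 0], [[0, 0, 0], 0, 0], [[0, 0, 0], 0, 0]])

```text
time_s: 26.6
eef_pos: [0.5339, -0.0954, 0.083]
orientation: [2.489, 1.917, 0.001]
ft_force: [0.4, 3.5, 6.0]
opening: 0.0129
grasp_force: 19.9
```

```bash
python3 - <<'E'
from kp import *
M,s,w=yaw();print(np.degrees(w),s['eef_pos'],theta(s['eef_pos']),M.T@s['ft_force'],s['opening'])
E
```

```text
-14.799300625191998 [ 0.53385041 -0.09543186  0.08295248] (np.float64(0.009130271519640144), np.float64(0.10957490997899329)) [ 3.44242931 -0.4809744  -5.95253658] 0.012880651133394993
```

Emit:
arm_command(series=[[[0, -0.02, 0], 0, 0], [[0, -0.02, 0], 0, 0], [[0, 0, 0], 0, 0], [[0, 0, 0], 0, 0], [[0, 0, 0], 0, 0], [[0, 0, 0], 0, 0], [[0, 0, 0], 0, 0], [[0, 0, 0], 0, 0]])

```text
time_s: 27.6
eef_pos: [0.5324, -0.095, 0.083]
orientation: [2.489, 1.916, 0.002]
ft_force: [0.5, 3.9, 4.4]
opening: 0.0127
grasp_force: 19.9
```

```bash
python3 - <<'E'
from kp import *
M,s,w=yaw();print(np.degrees(w),s['eef_pos'],theta(s['eef_pos']),M.T@s['ft_force'],s['opening'])
E
```

```text
-14.801422136526876 [ 0.53239576 -0.09503201  0.08296503] (np.float64(0.022898480588908632), np.float64(0.10956232954088885)) [ 3.86626322 -0.44972274 -4.40833546] 0.012737252869480726
```

Emit:
arm_command(series=[[[0, -0.02, 0], 0, 0], [[0, -0.02, 0], 0, 0], [[0, 0, 0], 0, 0], [[0, 0, 0], 0, 0], [[0, 0, 0], 0, 0], [[0, 0, 0], 0, 0], [[0, 0, 0], 0, 0], [[0, 0, 0], 0, 0]])

```text
time_s: 28.6
eef_pos: [0.5312, -0.0948, 0.0829]
orientation: [2.488, 1.916, 0.002]
ft_force: [2.4, 4.5, 6.9]
opening: 0.0129
grasp_force: 20.0
```

```bash
python3 - <<'E'
from kp import *
M,s,w=yaw();print(np.degrees(w),s['eef_pos'],theta(s['eef_pos']),M.T@s['ft_force'],s['opening'])
E
```

```text
-14.807751760038503 [ 0.53120451 -0.09476417  0.08294039] (np.float64(0.03402498751257782), np.float64(0.10962481382242086)) [ 5.00389878  1.19167564 -6.94079519] 0.012941852500577276
```

Emit:
arm_command(series=[[[0, 0.03, 0], 0, 0], [[0, 0.03, 0], 0, 0], [[0, 0.03, 0], 0, 0], [[0, 0.03, 0], 0, 0], [[0, 0.02, 0], 0, 0], [[0, 0, 0], 0, 0], [[0, 0, 0], 0, 0], [[0, 0, 0], 0, 0]])

```text
time_s: 29.6
eef_pos: [0.5342, -0.0956, 0.0827]
orientation: [-2.486, -1.915, 0.003]
ft_force: [-7.9, 5.8, 13.1]
opening: 0.0128
grasp_force: 20.6
```

```bash
python3 - <<'E'
from kp import *
M,s,w=yaw();print(np.degrees(w),s['eef_pos'],theta(s['eef_pos']),M.T@s['ft_force'],s['opening'])
E
```

```text
-14.78428487027331 [ 0.5341687  -0.0955588   0.08267307] (np.float64(0.006029242697916977), np.float64(0.10961865845555789)) [  3.54608998  -9.18909749 -13.08448827] 0.012798713289077496
```

Emit:
arm_command(series=[[[0, -0.02, 0], 0, 0], [[0, 0, 0], 0, 0.1], [[0, 0, 0], 0, 0.25], [[0, 0, 0], 0, 0.35], [[0, 0, 0], 0, 0.35], [[0, 0, -0.3], 0, 0.35], [[0, 0, -0.6], 0, 0.35], [[0, 0, -0.8], 0, 0.35]])

```text
time_s: 30.6
eef_pos: [0.5349, -0.0961, 0.1514]
orientation: [-2.489, -1.916, 0.001]
ft_force: [-0.6, 0.5, 0.5]
opening: 0.0299
grasp_force: 0.0
```

Emit:
arm_command(series=[[[0, 0, -0.8], 0, 0.35], [[0, 0, -0.8], 0, 0.35], [[0.4, 0, -0.3], 0, 0.35], [[0.6, 0, 0], 0, 0.35], [[0.2, 0, 0], 0, 0.35], [[0, 0, 0], 0, 0.35], [[0, 0, 0], 0, 0.35], [[0, 0, 0], 0, 0.35]])

```text
time_s: 31.6
eef_pos: [0.5473, -0.0502, 0.2262]
orientation: [-2.489, -1.916, 0.0]
ft_force: [0.2, -0.1, 0.1]
opening: 0.0299
grasp_force: 0.0
```

```bash
python3 - <<'E'
from kp import *
M,s,w=yaw();print(np.degrees(w),s['eef_pos'],s['ft_force'])
d=shot('wrist','w7');print(px('w7',knob(0)),px('w7',knob(.05)),px('w7',[.5662,-.0524,.041+.046]))
d2=shot('scene','s7')
a=cv2.resize(d2['image'][230:330,300:420],(360,300),interpolation=cv2.INTER_CUBIC)
b=cv2.resize(d['image'][150:390,190:390],(420,504),interpolation=cv2.INTER_CUBIC)
c=np.zeros((504,780,3),np.uint8);c[:300,:360]=a;c[:,360:]=b
cv2.imwrite('pics/c7.png',c)
E
```

```text
-14.833256177831638 [ 0.54726732 -0.05021057  0.2262183 ] [ 0.19832012 -0.14595243  0.07054106]
(np.float64(318.0317718715833), np.float64(280.9758527081344)) (np.float64(311.75493218378875), np.float64(280.920857561067)) (np.float64(340.1371038502475), np.float64(220.98901776600505))
```

View pics/c7.png

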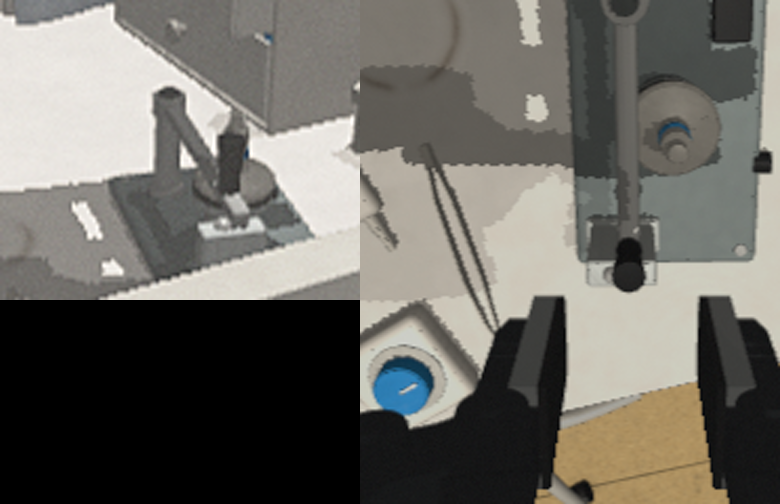

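The bar is shut: the knob is at (317.6, 281), against a predicted (318.0, 281) for angle 0. The electrode stands upright, with its stem top about 1 px from the pad axis.

```bash
python3 -c "
from plant import ctrl
print(ctrl.hand_in())"
```

```text
the job is handed in; nothing more can be done
None
```

I handed the job in, with no verdict returned: the electrode was pressed on the pad at about 5.8 N for over a second and left standing centred, and the keeper bar is fully shut against its stop. I didn't see the detent snap itself, but the bar resisted lightly when I eased it back.

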